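# Hold the spring clip open around the closed drawing stand

### The job

The pot drawing lies in the stand: swing the stand's window cover fully shut over it, then squeeze the larger spring clip open by its handles, lift it off the finds tray's wall and lower it, jaws spread wide, over the middle of the stand's top edge, with board and cover well between the jaws and touched by neither. Finish while still holding it squeezed open there, as I shall square up the sheet before it bites. Leave the small clip, loose bowl, dropper bottle and tape where they are.

Things in the scene. Friction and masses are not known exactly. Their poses are not given: they have to be found in the camera images.
- stand_top (a point): Middle of the top edge of the fixed upright drawing stand (plywood board 150 mm wide, 5 mm thick, drawing on its front, wooden foot 110 x 164 x 16 mm), 150 mm above the table, in the middle of the thickness of board plus shut cover (9 mm in all, 4.5 mm either way). Axes: y along the edge, z up, -x to the front, where the cover is (robot side).
- cover (a joint): Window cover, an aluminium frame 150 mm wide, 128 mm tall, 3 mm thick (top bar 18 mm tall, then open window), hinged along the board's foot: 0 shut against the board, growing to 1.4 rad as it leans forward. The hinge is stiff, so it stays where left; about 1 N at its edge moves it. Hinge line: along the stand's y, 3 mm in front of and 128 mm below stand_top.
- cover_edge (a point): Middle of the free upper edge of the window cover, mid-thickness; moves with the cover.
- tray: Fixed light wooden open box holding potsherds, 110 mm along its x, 160 mm along its y, 60 mm high, walls 5 mm; origin in the middle of its underside. Both clips bite on its near (-x) wall, which runs along its y.
- clip_pin (a point): Larger spring clip, steel, 36 mm wide, 77 mm tall, about 70 g: middle of its pivot pin. x is the way jaws and handles open, y along the pin, z up to the handles. Flat handles reach 39 mm above the pin, 41 mm over their tops as parked; squeezed to their stop they are parallel, 20 mm over the outer faces. Jaws reach 38 mm below the pin.
- clip_a (a joint): Opening of the larger clip, the angle of one lever (the other moves equally): 0 = jaws 5 mm apart as parked, 0.25 rad = fully open at the stop, jaws 24 mm apart. The spring takes 5 N at the handles' tops, 10 N at half height, to open fully; squeezing with 15 to 20 N holds it at the stop. Let go, it springs shut.
- small_clip_pin (a point): Smaller spring clip of the same shape, 20 mm wide, 48 mm tall, on the same tray wall 80 mm to one side of the larger one: middle of its pin. Leave it; it is too small for the stand.
- near_bowl: Loose white bowl, 78 mm across, 43 mm high, on the table near the robot; origin in the middle of its underside. Leave alone.
- dropper: Loose dropper bottle, 33 mm across, 102 mm high, standing beyond stand and tray; origin in the middle of its underside. Leave alone.
- tape: Loose roll of masking tape lying left of the stand, 98 mm across, 25 mm high; origin in the middle of its underside. Leave alone.
Things that resemble listed ones, but are neither listed nor needed, are in the scene too. Leave any green look-alike of the part that bears clip_pin alone.

How it is judged:
On the way, in this order (a step that is already met when the one before it is completed fails the run):
1. the window cover is swung fully shut (value of joint cover below 0.04 rad), for 0.2 s.
2. the larger clip is squeezed wide open and lifted clear of the tray (value of joint clip_a above 0.19 rad and height (world z) of clip_pin above 0.11 m and contact force between clip and the fingers above 2 N), for 0.2 s.
At the end, for the whole second after the job is handed in: Cover shut (0.05 rad). Larger clip held squeezed open (over 0.19 rad), still, upright (0.2 rad), square to the edge (0.25 rad), pin within 7 mm across and 25 mm along of the edge's middle and 4 to 29 mm above it, jaws down both sides, touching neither board nor cover (value of joint cover below 0.05 rad and value of joint clip_a above 0.19 rad and contact force between clip and the fingers above 2 N and contact force between clip and stand below 0.2 N and x of clip_pin in the frame of stand_top between -0.007 and 0.007 m and y of clip_pin in the frame of stand_top between -0.025 and 0.025 m and z of clip_pin in the frame of stand_top between 0.004 and 0.029 m and angle between the x axis of clip_pin and the x axis of stand_top, either way round below 0.25 rad and angle between clip_pin's own z axis and vertical below 0.2 rad and linear speed of clip below 0.02 m/s); the arm keeps its last pose, push and grip.
It fails at once if the small clip is disturbed (distance of small_clip_pin from where it was at the start of the episode above 0.02 m).
It fails at once if the loose bowl is disturbed (distance of near_bowl from where it was at the start of the episode above 0.03 m).
It fails at once if the dropper bottle is disturbed (distance of dropper from where it was at the start of the episode above 0.03 m).
It fails at once if the tape roll is disturbed (distance of tape from where it was at the start of the episode above 0.03 m).
It also fails if it takes over 58 s, if anything falls off the work surface, if the arm or the gripper's body presses on something with over 40 N, if the wrist force passes 120 N, or if a joint passes its speed limit or range.

### The arm

A 6-joint arm with a two-finger parallel gripper is mounted at the origin on a cart in front of the work surface, level with it; the furniture and walls round the work are solid. World frame = base frame: x ahead of the robot, y to its left, z up, the work surface at z = 0. Lengths are in m, angles in rad, forces in N, time in s.
With the tool pointing down it reaches from about 0.35 to 0.725 m from the base axis. Payload 6 kg.
Tool frame: the origin (TCP) lies between the finger pads; the fingertips stand 25 mm ahead of it and the grasp point (between the pads) lies 6 mm ahead of it (arm.tip_extent is the z of the fingertips in the tool frame, in m); z points along the fingers, y is the line along which they close (so a half turn about z gives the same grasp; the last joint's range is limited). The gripper opens to 85 mm and grips with 20 to 120 N. Pads are 22 mm wide; open, the fingers measure 114 mm over their backs; the gripper's body (76 mm by 85 mm) begins 54 mm behind the grasp point. The pads swing forward as they close: fully open they stand 13 mm farther back than shut.
Start: joints at [1.654, 0.04, 0.085, 0, -1.615, -0.334], TCP at [0.149, 0.581, 0.256] pointing down, gripper open.
Joint ranges: [-2.56, 2.56], [-1.29, 2.01], [-1.08, 1.49], [-3.29, 1.98], [-2.81, -0.18], [-2.99, 2.99]. Speed limits (rad/s): [2.57, 2.57, 3.01, 3.14, 3.14, 3.14].

### API

Orientations are given as a 3x3 rotation matrix whose columns are the frame's x, y, z axes.
In Python, from plant import arm, ik, viewer, order, telemetry gives the robot as it stands. Calls block until the motion is done:
- arm.move_ptp(position, orientation): joint-space move of the TCP to a pose.
- arm.movel(position, rotation=None, velocity=0.15): straight line of the TCP; rotation=None keeps the orientation; velocity is the mean speed in m/s.
- arm.goto_joints(angles): joint-space move.
- arm.gripper_to(opening, grip_force=None): finger opening in m; grip_force is the grip in N (None keeps the last); returns when the fingers have stopped.
- arm.pause(seconds).
- ik(position, orientation): joint angles nearest the present ones, or None.
- viewer.capture(name): name is "side" or "top"; returns the picture (480x640x3 uint8, blue, green, red); there is no depth.
- viewer.calibration(name): a dict with "vfov" (degrees; the focal length in pixels is half the picture's height over the tangent of half this angle, whatever the lens; pixels are square), "cx", "cy" (the principal point, pixels), "k1" (the pictures are not rectified: a ray, as slopes to the right and down, at radius r is drawn at 1 + k1 r^2 times it, then the intrinsics apply), "extrinsics" (4x4, takes a point from camera to world coordinates). Camera axes: x right, y down, z forward; pixel columns grow to the right and rows downward; lengths in m; the calibration is good to about 2 mm. A picture is of the moment at which its call begins. calibration takes no time and is no camera call.
A pose or a line that the arm cannot do raises arm.MotionError and nothing moves.
- order.close_job(): hands the job in; it is judged then, once.
Readings, each from a call of its own:
- telemetry.current_t(): time.
- telemetry.current_joint_positions(): joint angles.
- telemetry.current_qd(): joint speeds.
- telemetry.current_joint_torque(): joint torques, N m.
- telemetry.current_position(): TCP position.
- telemetry.current_tcp_rot(): TCP orientation.
- telemetry.current_contact_force(): force on the tool from outside, world axes, zero at the start.
- telemetry.current_wrist_torque(): the same for the moment, N m.
- telemetry.current_grip_width(): finger opening in m.
- telemetry.current_gripper_force(): force on a finger pad.
Only numpy, scipy, OpenCV 4.12 (cv2) and the standard library are available. Lean on these libraries where they do the work, as an engineer would, in place of code of your own. Each camera call takes 0.05 s, during which the arm holds its last target. There are 200 camera calls.

## Working session

There is one attempt and no reset: what is moved stays moved. The work goes in short steps, each a Python script; the robot and the scene stay as the last script left them, time stands still between calls to the robot, and variables do not carry over. Pictures are saved under pics/ and viewed, at most 10 in all, crops included, and the job is handed in when it is done.

```bash
ls; mkdir -p pics
python3 - <<'E'
from plant import arm, ik, viewer, order, telemetry
import cv2
for n in ("side","top"):
    cv2.imwrite(f"pics/{n}0.png",viewer.capture(n)); print(n,viewer.calibration(n))
print(telemetry.current_t(),telemetry.current_position(),telemetry.current_tcp_rot(),arm.tip_extent)
E
```

```text
pics
side {'vfov': 52.37085454429528, 'cx': 320.7565539333078, 'cy': 241.51237636062078, 'k1': 0.014644587666236743, 'extrinsics': array([[ 0.99350984, -0.06041964,  0.09637255,  0.49901978],
       [-0.11236281, -0.38957491,  0.91411486, -0.89473248],
       [-0.01768617, -0.9190108 , -0.39383543,  0.49272804],
       [ 0.        ,  0.        ,  0.        ,  1.        ]])}
top {'vfov': 54.150535382445916, 'cx': 319.4159260385135, 'cy': 235.89215872971556, 'k1': -0.07347419536795768, 'extrinsics': array([[-0.01289063, -0.99607584,  0.08755994,  0.50550083],
       [-0.99976088,  0.01129221, -0.01872602,  0.03037119],
       [ 0.01766379, -0.08778039, -0.99598323,  1.03327431],
       [ 0.        ,  0.        ,  0.        ,  1.        ]])}
0.1 [0.14875505 0.58101209 0.25534405] [[ 9.68717640e-01 -2.48165392e-01 -2.70080682e-04]
 [-2.48165500e-01 -9.68716310e-01 -1.61092443e-03]
 [ 1.38144130e-04  1.62755562e-03 -9.99998666e-01]] 0.025
```

View pics/side0.png

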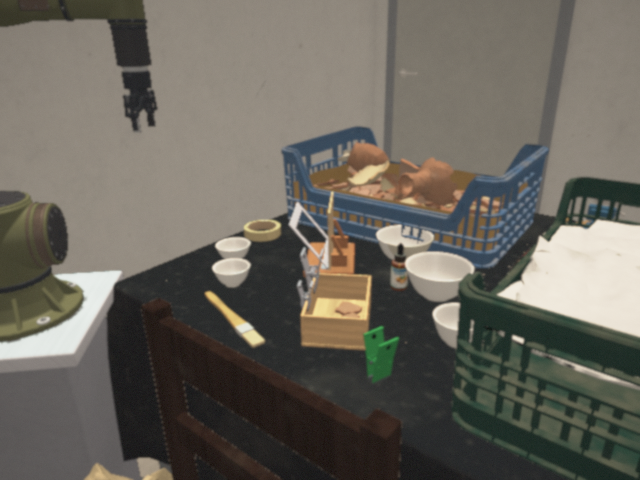

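View pics/top0.png

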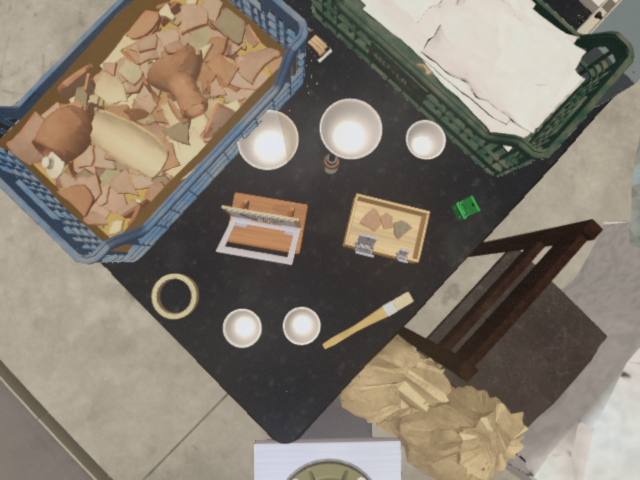

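Side view: the stand is near (325,250), the tray near (338,310), and the clips are on its left wall near (305,290). Top view: the board edge runs roughly (223,208)–(300,222), the cover's free edge (217,254)–(295,263), the large clip is at (365,245) and the small one at (403,255). I'll enlarge both.

Run:
```python
import cv2
a=cv2.imread("pics/top0.png")[180:280,205:438]; cv2.imwrite("pics/topc.png",cv2.resize(a,None,fx=3.4,fy=3.4,interpolation=cv2.INTER_CUBIC)[:600,:800])
a=cv2.imread("pics/side0.png")[190:350,280:380]; cv2.imwrite("pics/sidec.png",cv2.resize(a,None,fx=3.7,fy=3.7,interpolation=cv2.INTER_CUBIC))
```

```text
(no output)
```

View pics/topc.png

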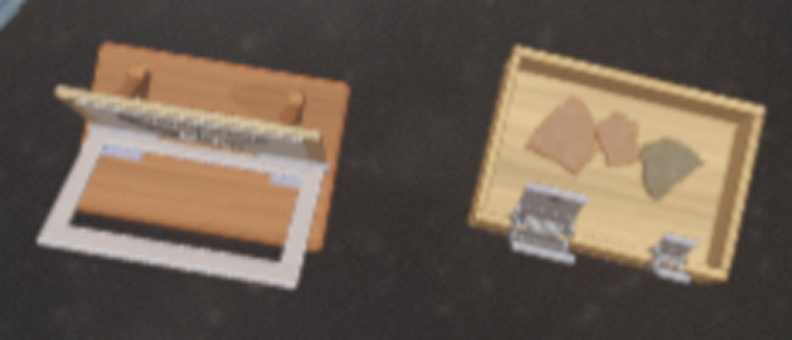

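View pics/sidec.png

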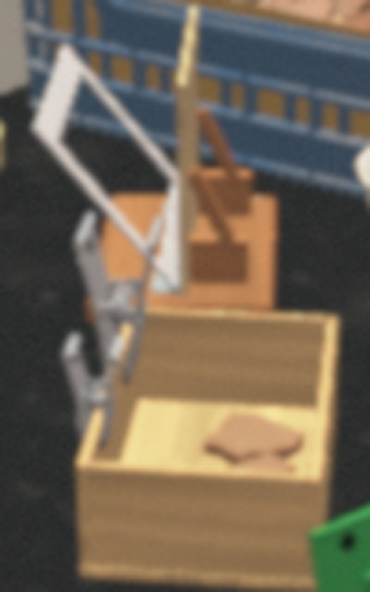

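The top crop shows tray rim corners (517,46), (765,106), (725,280) and (470,222), foot corners (103,42), (350,85) and (322,250), and the board's top edge running from (57,88) to (322,133). The cover leans forward about 0.6 rad with its free edge from (38,242) to (296,288), and the clip handles span (528,185)–(575,262). I'll cast rays and check these against the given sizes.

```bash
cat > cam.py <<'E'
import numpy as np, cv2
from plant import viewer
def K(n):
    c=viewer.calibration(n); f=240/np.tan(np.radians(c["vfov"]/2))
    return np.array([[f,0,c["cx"]],[0,f,c["cy"]],[0,0,1]]),np.array([c["k1"],0,0,0,0.]),c["extrinsics"]
def ray(n,px):
    k,d,E=K(n); u=cv2.undistortPoints(np.array(px,float).reshape(-1,1,2),k,d).reshape(-1,2)
    return E[:3,3],np.c_[u,np.ones(len(u))]@E[:3,:3].T
def plane(n,px,z):
    o,v=ray(n,px); return o+v*((z-o[2])/v[:,2])[:,None]
def tri(pa,pb):  # top px, side px
    out=[]
    for a,b in zip(pa,pb):
        (o1,v1),(o2,v2)=ray("top",[a]),ray("side",[b]); v1,v2=v1[0],v2[0]
        s=np.linalg.lstsq(np.c_[v1,-v2],o2-o1,rcond=None)[0]; p,q=o1+s[0]*v1,o2+s[1]*v2
        out.append(np.r_[(p+q)/2,np.linalg.norm(p-q)])
    return np.array(out)
def proj(n,P):
    k,d,E=K(n); Ei=np.linalg.inv(E)
    return cv2.projectPoints(np.array(P,float).reshape(-1,1,3),cv2.Rodrigues(Ei[:3,:3])[0],Ei[:3,3],k,d)[0].reshape(-1,2)
tc=lambda p:np.array(p)/3.4+[205,180]-.35   # top crop -> full
sc=lambda p:np.array(p)/3.7+[280,190]-.36
E
python3 - <<'E'
from cam import *
np.set_printoptions(precision=4,suppress=True)
def quad(name,P):
    print(name,*P.tolist() and P[:,:2].round(4).tolist()); d=np.diff(P,axis=0); print("  len",np.linalg.norm(d[:,:2],axis=1),"ang",np.degrees(np.arctan2(d[:,1],d[:,0])))
quad("tray",plane("top",tc([(517,46),(765,106),(725,280),(470,222),(517,46)]),.06))
quad("foot",plane("top",tc([(103,42),(350,85),(322,250)]),.016))
quad("boardtop",plane("top",tc([(57,88),(322,133)]),.15))
print("cover edge tri",tri(tc([(38,242),(297,288)]),sc([(65,46),(36,128)])))
print("board top tri",tri(tc([(57,88),(322,133)]),sc([(192,10),(182,82)])))
print("clip handle ends z~.118?",plane("top",tc([(528,186),(585,200),(511,250),(574,262)]),.1))
E
```

```text
tray [0.6804, -0.0675] [0.6415, -0.2211] [0.5341, -0.1927] [0.5716, -0.0365] [0.6804, -0.0675]
  len [0.1584 0.1111 0.1606 0.1131] ang [-104.2     165.16     76.4782  -15.9273]
foot [0.6937, 0.1953] [0.6638, 0.0362] [0.5578, 0.0552]
  len [0.1618 0.1077] ang [-100.6155  169.8548]
boardtop [0.6431, 0.1992] [0.6161, 0.0513]
  len [0.1503] ang [-100.3527]
cover edge tri [[0.56   0.2151 0.1207 0.0024]
 [0.5327 0.067  0.1223 0.0038]]
board top tri [[0.643  0.2001 0.1455 0.0016]
 [0.6164 0.0513 0.1509 0.0007]]
clip handle ends z~.118? [[ 0.5897 -0.0683  0.1   ]
 [ 0.5811 -0.1018  0.1   ]
 [ 0.5522 -0.0575  0.1   ]
 [ 0.5447 -0.0945  0.1   ]]
```

The tray (159 × 111 mm, yaw about −14.7°) and stand (board 150 mm, edge height 0.15, yaw about −10.2°) match the given sizes. The cover is at about 0.68 rad. Next I'll locate the clip across both views.

Run:
```python
from cam import *
np.set_printoptions(precision=4,suppress=True)
print("front handle y+,y-; back handle y+",tri(tc([(511,250),(574,262),(528,186)]),sc([(92,213),(76,245),(158,225)])))
# project hypothesised clip points
t=np.radians(-14.7); X=np.array([np.cos(t),np.sin(t),0]);Y=np.array([-np.sin(t),np.cos(t),0])
for px in [(546,222)]:
  for z in (.07,.075,.08,.085): print(z,plane("top",tc([px]),z))
c0=np.array([.5716,-.0365,.06]);
fr=plane("top",tc([(511,250),(574,262)]),.115); bk=plane("top",tc([(528,186),(585,200)]),.115)
for q in (*fr,*bk): print("clip frame rel. wall corner",(q-c0)@X,(q-c0)@Y)
for pz in (.07,.075,.08,.085,.09):
  P=c0+X*.0025-Y*.051; P[2]=pz
  H=[P+X*sx*.0205+Y*sy*.018+[0,0,.039] for sx in(-1,1) for sy in (1,-1)]
  print(pz,"top",((proj("top",H)+.35-[205,180])*3.4).round().tolist(),"side",((proj("side",H)+.36-[280,190])*3.7).round().tolist())
# refine: wall corner on side image
print(((proj("side",[c0,[.5341,-.1927,.06],[.5341,-.1927,0]])+.36-[280,190])*3.7).round())
```

```text
front handle y+,y-; back handle y+ [[ 0.5538 -0.0557  0.1215  0.0054]
 [ 0.5447 -0.0917  0.1209  0.0019]
 [ 0.5886 -0.0665  0.1175  0.0009]]
0.07 [[ 0.5704 -0.082   0.07  ]]
0.075 [[ 0.57   -0.0814  0.075 ]]
0.08 [[ 0.5697 -0.0808  0.08  ]]
0.085 [[ 0.5694 -0.0802  0.085 ]]
clip frame rel. wall corner -0.014547195905060078 -0.02411412265778637
clip frame rel. wall corner -0.012475889791891447 -0.0611174447636454
clip frame rel. wall corner 0.023879126226382167 -0.02497405729072533
clip frame rel. wall corner 0.02400492854589395 -0.05900009579164137
0.07 top [[523.0, 260.0], [584.0, 275.0], [540.0, 192.0], [600.0, 207.0]] side [[73.0, 243.0], [60.0, 274.0], [153.0, 247.0], [143.0, 278.0]]
0.075 top [[524.0, 260.0], [585.0, 275.0], [541.0, 191.0], [601.0, 206.0]] side [[73.0, 235.0], [59.0, 265.0], [153.0, 238.0], [142.0, 269.0]]
0.08 top [[525.0, 259.0], [586.0, 274.0], [542.0, 190.0], [602.0, 205.0]] side [[72.0, 226.0], [59.0, 256.0], [153.0, 229.0], [142.0, 260.0]]
0.085 top [[526.0, 259.0], [587.0, 274.0], [543.0, 189.0], [604.0, 205.0]] side [[72.0, 216.0], [58.0, 246.0], [153.0, 220.0], [142.0, 250.0]]
0.09 top [[527.0, 258.0], [588.0, 274.0], [544.0, 189.0], [605.0, 204.0]] side [[72.0, 207.0], [58.0, 237.0], [152.0, 211.0], [142.0, 241.0]]
[[121. 303.]
 [ 72. 462.]
 [ 76. 574.]]
```

The clip pin is at about (0.565, −0.079, 0.081), yaw −14.7°. Its handle tops are near z 0.12. I'll shut the cover first.

```bash
cat > geo.py <<'E'
import numpy as np
from plant import arm, ik, viewer, order, telemetry
def axes(deg):
    t=np.radians(deg); return np.array([np.cos(t),np.sin(t),0]),np.array([-np.sin(t),np.cos(t),0])
Z=np.array([0,0,1.])
Xs,Ys=axes(-10.2); Xc,Yc=axes(-14.7)
ST=np.array([.6276,.1257,.15])
PIN=np.array([.5652,-.0787,.081])
def Rdown(y): # tool z down, tool y along y
    return np.c_[np.cross(y,-Z),y,-Z]
E
python3 - <<'E'
from geo import *; import cv2
np.set_printoptions(precision=4,suppress=True)
R=Rdown(-Ys); at=lambda d,tip:np.r_[(ST+Xs*d)[:2],tip+.025]
arm.gripper_to(0.0)
arm.move_ptp(at(-.135,.20),R)
arm.movel(at(-.135,.108),velocity=.2)
f0=telemetry.current_contact_force(); print("f0",f0,telemetry.current_t())
arm.movel(at(-.030,.128),velocity=.1)
d=-.030
while d<-.008:
    d+=.002; arm.movel(at(d,.132),velocity=.03); f=telemetry.current_contact_force()
    print(round(d,4),f,(telemetry.current_position()-ST)@Xs)
    if abs((f-f0)@Xs)>7: break
print(telemetry.current_t()); cv2.imwrite("pics/side1.png",viewer.capture("side"))
E
```

```text
f0 [ 0.2996 -0.3457  0.0456] 3.475
-0.028 [-0.9657 -0.1636  0.5893] -0.028013984477044708
-0.026 [0.3143 0.1991 0.3977] -0.0258995315746026
-0.024 [ 0.315  -0.0648  0.4195] -0.023845590065328277
-0.022 [-0.2303  1.1744  1.07  ] -0.0218467909011986
-0.02 [-0.3355  0.0723 -0.1868] -0.019848248253904566
-0.018 [-0.7295 -0.2156 -0.3426] -0.017840742336722656
-0.016 [-0.0606  0.1314  0.0144] -0.015872324403924224
-0.014 [-10.0251   1.6212   3.5819] -0.015551847775680574
6.7417
```

The cover met the board with the TCP 15.5 mm before stand_top. That is exactly the expected 4.5 + 11 mm, so the stand position is confirmed. I'll back off, look, and move above the clip.

Run:
```python
from geo import *; import cv2
np.set_printoptions(precision=4,suppress=True)
at=lambda d,tip:np.r_[(ST+Xs*d)[:2],tip+.025]
arm.movel(at(-.06,.14),velocity=.15); arm.movel(at(-.08,.22),velocity=.25)
J=telemetry.current_joint_positions(); up=np.r_[PIN[:2],.20]
for y in (Xc,-Xc):
    q=ik(up,Rdown(y)); print(y,q)
y=min((Xc,-Xc),key=lambda y:abs(ik(up,Rdown(y))[5]))
arm.gripper_to(.07,20); arm.move_ptp(up,Rdown(y))
print(telemetry.current_t(),telemetry.current_contact_force())
T=viewer.capture("top");S=viewer.capture("side"); cv2.imwrite("pics/top2.png",T); cv2.imwrite("pics/side2.png",S)
a=cv2.resize(S[140:350,270:370],None,fx=2.85,fy=2.85,interpolation=3)[:600]; b=cv2.resize(T[170:290,205:345],None,fx=3.5,fy=3.5,interpolation=3)
h=np.zeros((600,a.shape[1]+b.shape[1],3),np.uint8); h[:a.shape[0],:a.shape[1]]=a; h[:b.shape[0],a.shape[1]:]=b; print(h.shape); cv2.imwrite("pics/both2.png",h)
```

```text
[ 0.9673 -0.2538  0.    ] [ 0.2132 -0.0368 -0.0944  0.     -1.5132  2.6718]
[-0.9673  0.2538 -0.    ] [ 0.2132 -0.0368 -0.0944  0.     -1.5132 -0.4697]
9.55 [0.3937 1.5259 0.9292]
(600, 775, 3)
```

View pics/both2.png

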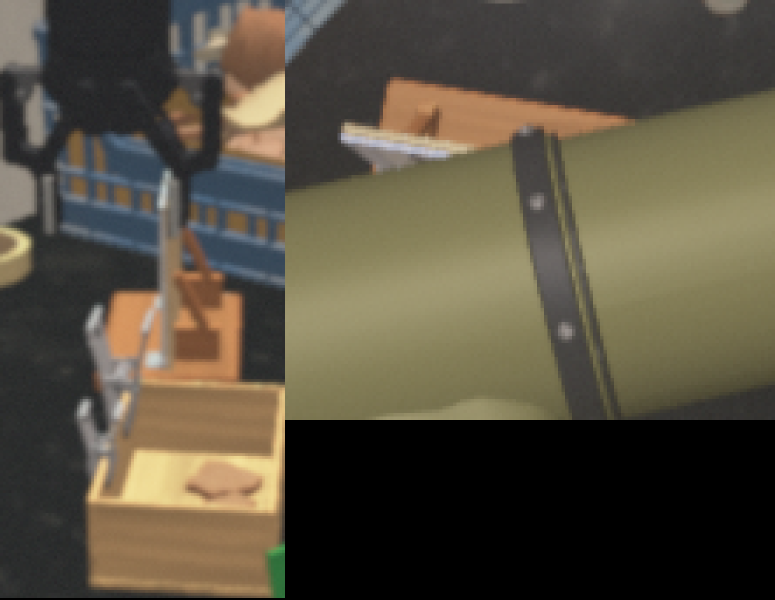

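The cover stands shut: in the side view the board and cover form one upright slab at (165,270). The open fingers at (48,200) and (185,200) straddle the clip handles at (95,320) and (152,310). I'll go down and squeeze in stages.

Run:
```python
from geo import *; import cv2
np.set_printoptions(precision=4,suppress=True)
arm.movel(np.r_[PIN[:2],.107],velocity=.1)
f0=telemetry.current_contact_force()
def rep(s):
    f=telemetry.current_contact_force()-f0; print(s,"w",round(telemetry.current_grip_width(),4),"F",round(telemetry.current_gripper_force(),1),"fX",f@Xc,"fY",f@Yc,"fz",f[2],"t",telemetry.current_t())
rep("down")
for w in (.05,.044,.040,.036,.030,.024):
    arm.gripper_to(w,20); rep(w)
arm.gripper_to(.012,20); rep("shut"); arm.pause(.2); rep("shut")
S=viewer.capture("side"); cv2.imwrite("pics/side3.png",S)
cv2.imwrite("pics/side3c.png",cv2.resize(S[190:350,270:380],None,fx=3.7,fy=3.7,interpolation=3))
```

```text
down w 0.0703 F 0.0 fX 0.0 fY 0.0 fz 0.0 t 10.7333
0.05 w 0.0499 F 0.0 fX 1.0838630572683128 fY -0.1731123780581461 fz -1.2960492920826756 t 11.0667
0.044 w 0.044 F 0.1 fX 0.5836954123570849 fY -0.08505997444663124 fz -0.3166069683052667 t 11.3
0.04 w 0.0401 F 0.2 fX 1.7115519574337292 fY -0.3087316329713276 fz -0.04048426730041077 t 11.5167
0.036 w 0.036 F 2.8 fX 0.6114761392958166 fY -0.45033599879168623 fz -1.2608237525944253 t 11.7333
0.03 w 0.03 F 3.6 fX 0.23232972354923231 fY -1.4784963675703957 fz -1.276932866849523 t 11.9667
0.024 w 0.0242 F 4.3 fX 0.811530068480006 fY -0.6380484994091716 fz -2.008284081759413 t 12.2
shut w 0.0183 F 24.9 fX 1.116469812116766 fY 0.31676334203358947 fz -0.5683843700889673 t 12.4167
shut w 0.0187 F 24.9 fX 0.5375122190516733 fY -0.5368733923484432 fz -1.6885277141391901 t 12.6167
```

View pics/side3c.png

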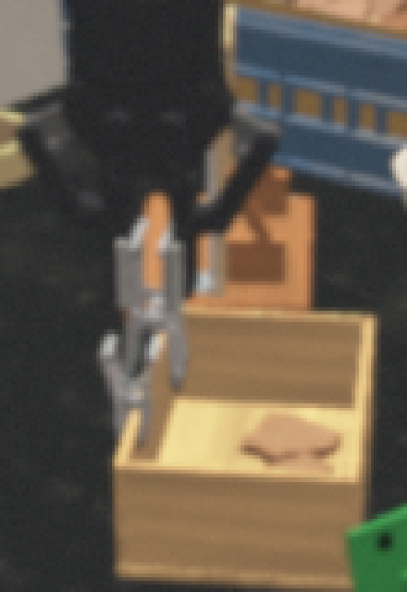

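The handles are parallel between the pads, at (130,280) and (175,280). Width is 18.7 mm and force 25 N, so the clip is at its stop with its jaws spread. I'll lift it, carry it above the stand and inspect.

Run:
```python
from geo import *; import cv2
np.set_printoptions(precision=4,suppress=True)
arm.movel(np.r_[PIN[:2],.257],velocity=.08)
print("w",telemetry.current_grip_width(),telemetry.current_gripper_force(),telemetry.current_contact_force(),telemetry.current_t())
arm.movel(np.r_[ST[:2],.257],Rdown(-Xs),velocity=.08); arm.pause(.3)
print("w",telemetry.current_grip_width(),telemetry.current_gripper_force(),telemetry.current_position(),telemetry.current_t())
S=viewer.capture("side");T=viewer.capture("top"); cv2.imwrite("pics/side4.png",S); cv2.imwrite("pics/top4.png",T)
from cam import *
print(proj("side",[np.r_[ST[:2],.257],np.r_[ST[:2],.231],ST]))
cv2.imwrite("pics/side4c.png",cv2.resize(S[130:270,290:390],None,fx=4.2,fy=4.2,interpolation=3))
```

```text
w 0.01856371463864455 24.892500936985016 [-0.0307  0.2205 -1.345 ] 14.6917
w 0.01852422679896799 24.892353415489197 [0.6276 0.1256 0.257 ] 17.8167
[[328.874  152.7615]
 [329.0079 164.7681]
 [329.4095 200.6922]]
```

View pics/side4c.png

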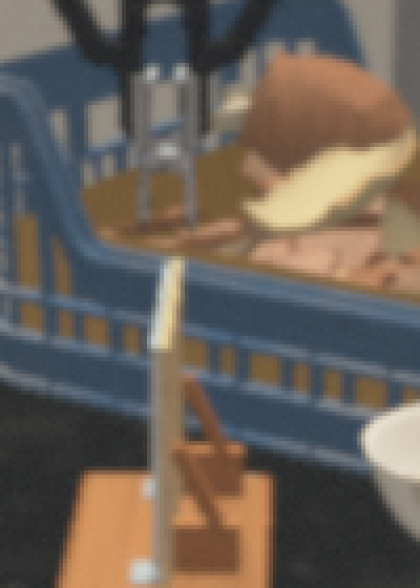

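The clip hangs upright, handle tops at (167,72) and jaws at (148,228) and (193,228). The board edge's middle at (168,305) lies straight below. The tops project to pin = TCP − 26 mm, as planned, and lateral error is under 1 mm. I'll lower until the pin is 16 mm above the edge.

Run:
```python
from geo import *; import cv2
np.set_printoptions(precision=4,suppress=True)
f0=telemetry.current_contact_force()
for z in (.222,.212,.202,.192):
    arm.movel(np.r_[ST[:2],z],velocity=.04); f=telemetry.current_contact_force()-f0; print(z,f)
    if np.linalg.norm(f)>5: print("contact?"); break
arm.pause(.4)
print("w",telemetry.current_grip_width(),telemetry.current_gripper_force(),telemetry.current_contact_force()-f0,telemetry.current_position(),telemetry.current_t())
S=viewer.capture("side");cv2.imwrite("pics/side5.png",S)
cv2.imwrite("pics/side5c.png",cv2.resize(S[140:260,290:390],None,fx=5,fy=5,interpolation=3))
```

```text
0.222 [-0.5512  0.2682  0.2832]
0.212 [-0.5556  0.8109 -0.3171]
0.202 [-0.9041  0.8931  0.9609]
0.192 [-0.8634  0.7918  0.1522]
w 0.018367360613220574 24.892440140247345 [ 0.1471  0.521  -0.5428] [0.6276 0.1257 0.1921] 20.5417
```

View pics/side5c.png

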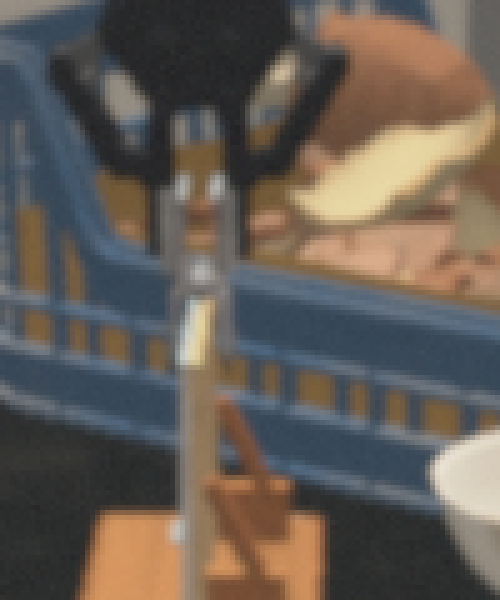

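The pin is above the edge at (203,270), with jaws at (177,320) and (228,335) on either side of the board and cover edge (centre about 204 there). No contact force shows, so I'll hand it in.

```bash
python3 -c "
from plant import order; print(order.close_job())"
```

```text
the job is handed in; nothing more can be done
None
```

I shut the cover fully and handed the job in with the larger clip held squeezed open over the middle of the stand's top edge, its pin about 16 mm above; the readings and last picture showed it touching neither board nor cover, but no verdict came back.

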